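# Shut the tube heater and start it

## Task

Push the open lid of the tube heater fully shut with your fingertips on its outside, without pinching it, so that it lies flat on the heater. Then press the larger of the two round buttons on the heater's front ledge all the way down and let it come back up. Leave the smaller button and the rack, bottles and tub standing around the heater alone.

Things in the scene. Friction and masses are not known exactly. Their poses are not given: they have to be found in the camera images.
- heater: Fixed white dry-block tube heater, 245 (x) x 220 (y) x 95 mm high without lid, turned by up to 0.4 rad. Origin: on the table under its centre; z up, -x is its front. The front ledge (x -122 to -45 mm) has its top at 70 mm and carries two buttons; behind it a well with capped tubes, rim at 95 mm, is covered by the lid.
- lid (a joint): Angle of the grey lid, rad: 0 = shut (its stop), 1.57 = upright; starts at 0.9 to 1.45, leaning over the heater; stops at 1.75. A plate without handle, 158 mm from hinge to free edge, 218 wide, 15 thick, about 0.2 kg. A stiff hinge keeps it where it is left; about 3 N near the free edge moves it. Shut, its top is 111 mm above the table, its free edge at heater x = -45 mm.
- lid_hinge (a point): Point on the hinge axis (y), middle of the width, 113 mm behind (+x) the heater's origin, 96 mm above the table; axes as the heater's. At angle a the lid's free end points along (-cos a, 0, sin a) and its outside faces (sin a, 0, cos a); the outer face lies 15 mm from the plane through the axis.
- lid_push (a point): Point on the lid's outer face (top when shut; the back, away from the robot, when open), middle of the width, 135 mm from the hinge axis, 23 mm from the free edge: a good place to push. Moves with the lid; its z axis points out of the face, its x axis from free edge to hinge.
- lid_liner: Black 5 mm liner on the inside face of the lid, ending 6 mm short of its edges; origin at the hinge axis. Fingers have no business on it: touching it counts as pinching the lid.
- start (a joint): Travel in m of the larger round button, 28 mm across, grey in a black 44 mm round housing: 0 = up, 0.006 = fully down. Spring return; 5 N presses it fully down.
- start_top (a point): Centre of the top face of the larger button when up, 92 mm above the table (housing rim at 82 mm). Sits on the ledge, 86 mm in front (-x) of the heater's origin and 68 mm to the left or to the right of it (either); moves down with the button.
- small (a joint): Travel in m of the smaller round button, 16 mm across in a black 32 mm round housing, same colours: 0 = up, 0.006 = fully down. Not to be pressed.
- small_top (a point): Centre of the top face of the smaller button, 92 mm above the table, at the other place on the ledge.
- rack: Loose pink tube rack 110 x 55 x 50 mm (81 mm to the tube caps), beside the heater's -y side; origin under its centre.
- bottle_a: Loose small glass jar with purple cap, 42 mm across, 75 mm high, beside the heater's +y side; origin under its centre.
- bottle_b: Loose small glass jar with purple cap, 42 mm across, 85 mm high, beside the heater's +y side; origin under its centre.
- tub: Loose white tub, 68 mm across, 70 mm high, beside the heater's +y side; origin under its centre.

How it is judged:
By the outcome, as a careful person would: the job done as asked, in the order asked, and still so for the second after the job is handed in, with the robot touching nothing.
It also fails if it takes over 45 s, if anything falls off the work surface, if the arm or the gripper's body presses on something with over 40 N, if the wrist force passes 120 N, or if a joint passes its speed limit or range.

## Robot

A 6-joint arm with a two-finger parallel gripper is mounted at the origin on the work surface. World frame = base frame: x ahead of the robot, y to its left, z up, the work surface at z = 0. Lengths are in m, angles in degrees, forces in N, time in s.
With the tool pointing down it reaches from about 0.4 to 0.825 m from the base axis. Payload 7 kg.
Tool frame: the origin (TCP) lies midway between the tips of the shut fingers; the grasp point (between the pads) lies 19 mm behind it; z points along the fingers, y is the direction in which the jaws open and shut (so a half turn about z gives the same grasp; the last joint's range is limited). The gripper opens to 88 mm and grips with 3 to 60 N. Pads are 19 mm wide; open, the fingers measure 130 mm over their backs; the gripper's body (78 mm by 193 mm) begins 47 mm behind the grasp point.
Start: joints at [-55.227, 20.546, 0.682, 0, -70.136, -16.507], TCP at [0.212, -0.641, 0.227] pointing down, gripper open.
Joint ranges: [-176.03, 176.03], [-82.01, 121.73], [-58.28, 71.71], [-173.87, 95.51], [-174.79, -0.11], [-173.66, 173.66]. Speed limits (degrees/s): [136.94, 136.94, 172.46, 180, 180, 180].

## Interface

Orientations are given as [roll, pitch, yaw] about the fixed x, y, z axes, in that order (R = Rz(yaw) Ry(pitch) Rx(roll)).
In Python, from plant import sensors, cams, job gives the robot as it stands.
- The arm moves only by the tool move_arm, never from a script. Its argument "commands" is a list of rows, each a list of 7 numbers: the finger opening in cm, from 0 to 8.76, then the shift along the tool's x, y, z in cm, then the turn, a rotation vector about the tool's x, y, z in rad. In form: [[hand, x, y, z, wx, wy, wz], ...]. A call has exactly 8 rows; each row is the pose to reach, as a shift and turn from the pose commanded when the call began, along the tool's axes at that moment; what a row does not reach only later rows make up. A row lasts 1/8 s, in which the tool goes at most 62.5 mm and 10.7 degrees, less where a joint would pass 70% of its speed; a pose out of reach is approached as far as the arm can. A call with a gripper value outside its range is refused whole. The fingers move at their own pace and stop on an object; the grip force is fixed at half the most. Time passes only in rows, so rows that repeat a pose let the fingers close, or fill a call up. It gives the time, the measured TCP pose, the force and the opening at its end, in the units of the state.
- sensors.get_obs(): the state, without advancing time (a new reading comes with each control period).
- cams.snapshot(name): name is "scene" or "side" or "wrist"; returns a dict with "frame" (480x640x3 uint8, red, green, blue), "camera_matrix" (3x3 intrinsics, pixels), "R" (3x3) and "t" (3): a world point X has camera coordinates R X + t. Camera axes: x right, y down, z forward; pixel columns grow to the right and rows downward; lengths in m; the calibration is good to about 2 mm. A picture is of the moment at which its call begins. There is no depth.
- job.close_job(): hands the job in, once; it reports no verdict.
The state is a dict: "clock": time; "joint_pos": joint angles; "qvel": joint speeds; "tau": joint torques, N m; "tool_pos": TCP position; "orientation": TCP orientation; "force": force on the tool from outside, world axes, zero at the start; "moment": the same for the moment, N m; "opening": finger opening in m.
Only numpy, scipy, OpenCV 4.12 (cv2) and the standard library are available. Lean on these libraries where they do the work, as an engineer would, in place of code of your own. Each camera call takes 0.05 s, during which the arm holds its last target.

## Working session

There is one attempt and no reset: what is moved stays moved. The work goes in short steps, Python scripts to look and compute and a tool call to move; the robot and the scene stay as the last step left them, time stands still between calls to the robot, and variables do not carry over. Pictures are saved under pics/ and viewed, and the job is handed in when it is done.

Besides the shell and the picture viewer there is one more tool, called by a JSON object that holds its "name" and its "arguments". move_arm: Moves the arm, as the interface text tells. Its arguments: {"type":"object","properties":{"commands":{"type":"array"}},"required":["commands"]}

```bash
ls; mkdir -p pics; python3 - <<'E'
from plant import sensors,cams
import cv2,numpy as np
o=sensors.get_obs();print(o)
for n in ["scene","side","wrist"]:
    s=cams.snapshot(n);cv2.imwrite(f"pics/{n}0.png",s["frame"][:,:,::-1]);print(n,s["camera_matrix"],s["R"],s["t"])
    np.savez(f"{n}0.npz",**s)
E
```

```text
pics
{'clock': 0.0, 'joint_pos': array([-5.52279738e+01,  2.05920517e+01,  6.33150791e-01, -1.91057112e-02,
       -7.01345171e+01, -1.65082032e+01]), 'qvel': array([ 0.01327499, -0.01162013,  0.00511869,  0.02796176, -0.05732946,
        0.01801207]), 'tau': array([-3.17897517e-03, -5.82707369e+01,  2.93047482e+01,  6.99747518e+00,
        6.70576832e-03, -1.83539669e-04]), 'tool_pos': array([ 0.21137254, -0.64054119,  0.22561417]), 'orientation': array([ 1.79905329e+02, -9.32731716e-03, -1.61742676e+02]), 'force': array([-1.39976776, -0.05931954, -0.36321404]), 'moment': array([0.04555638, 0.0165296 , 0.00968992]), 'opening': 0.08753216636471929}
scene [[506.60096773   0.         317.98901465]
 [  0.         506.60096773 243.05485688]
 [  0.           0.           1.        ]] [[-0.13692555  0.99057044  0.00464824]
 [ 0.86183992  0.12144196 -0.49242644]
 [-0.48834757 -0.06341972 -0.87034165]] [ 0.06397591 -0.40866662  1.09456096]
side [[555.29335955   0.         311.04735378]
 [  0.         555.29335955 242.50317353]
 [  0.           0.           1.        ]] [[-0.88131994 -0.47250746  0.00344439]
 [-0.37667541  0.69813578 -0.6088695 ]
 [ 0.28529073 -0.53790625 -0.79326293]] [0.50490004 0.24655405 0.80604265]
wrist [[407.38152844   0.         318.58146153]
 [  0.         407.38152844 239.38864831]
 [  0.           0.           1.        ]] [[-3.13233206e-01  9.49676223e-01 -1.71847310e-04]
 [ 9.19501605e-01  3.03325906e-01  2.50020384e-01]
 [ 2.37490539e-01  7.81566724e-02 -9.68240558e-01]] [ 0.67583179 -0.03206273  0.38749321]
```

View pics/scene0.png

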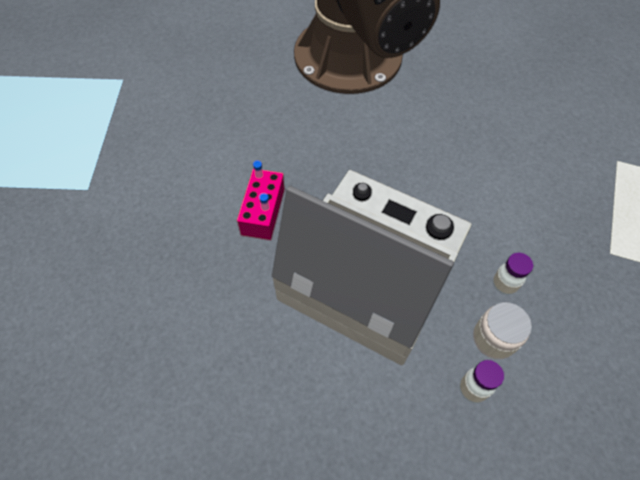

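View pics/side0.png

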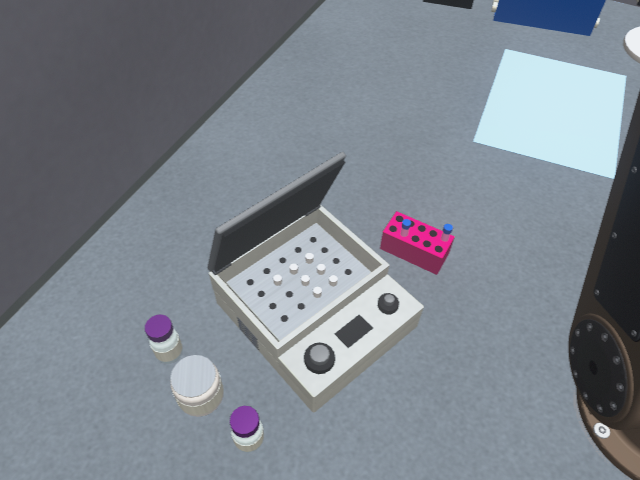

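View pics/wrist0.png

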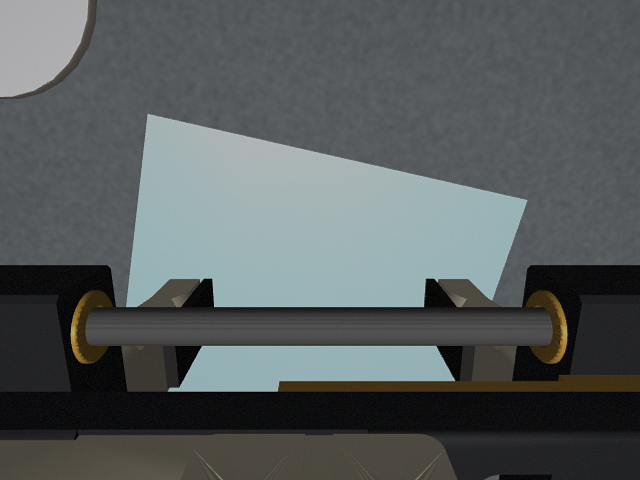

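The scene view shows the larger button near (440,226) and the smaller near (362,190). The lid's free edge runs from (287,190) to (452,262). In the side view the buttons are near (319,356) and (388,302). Next I'll segment these and cast rays.

```bash
cat > h.py <<'E'
import numpy as np,cv2
def ray(s,p):
    K,R,t=s["camera_matrix"],s["R"],s["t"]
    d=R.T@np.linalg.inv(K)@np.array([p[0],p[1],1.]);c=-R.T@t
    return c,d/np.linalg.norm(d)
def onz(s,p,z):
    c,d=ray(s,p);return c+d*(z-c[2])/d[2]
def tri(s1,p1,s2,p2):
    c1,d1=ray(s1,p1);c2,d2=ray(s2,p2)
    A=np.stack([d1,-d2],1);l=np.linalg.lstsq(A,c2-c1,rcond=None)[0]
    a=c1+l[0]*d1;b=c2+l[1]*d2;return (a+b)/2,np.linalg.norm(a-b)
def proj(s,X):
    x=s["R"]@np.asarray(X)+s["t"];u=s["camera_matrix"]@x;return u[:2]/u[2]
E
python3 - <<'E'
import numpy as np,cv2
for n,rois in dict(scene=[(340,165,120,90)],side=[(290,280,130,110)]).items():
    f=np.load(n+"0.npz")["frame"]
    for x,y,w,h in rois:
        c=cv2.resize(f[y:y+h,x:x+w],None,fx=6,fy=6,interpolation=cv2.INTER_CUBIC)
        cv2.imwrite(f"pics/{n}_z.png",c[:,:,::-1])
E
```

```text
(no output)
```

View pics/scene_z.png

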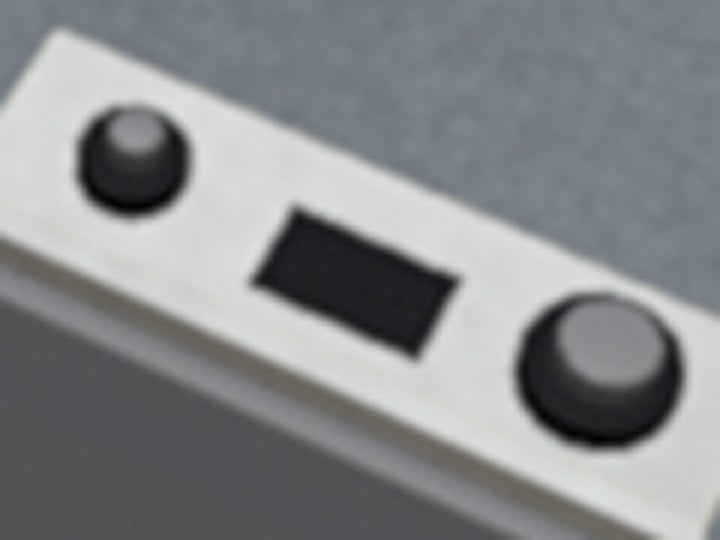

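View pics/side_z.png

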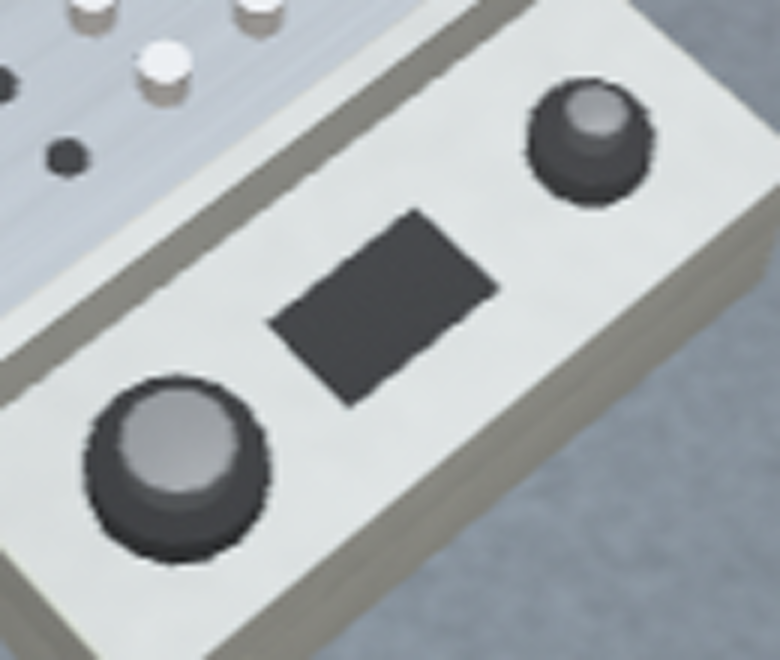

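```bash
python3 - <<'E'
import numpy as np,cv2
from h import *
sc=np.load("scene0.npz");sd=np.load("side0.npz")
q=lambda p,o:np.array(o)+(np.array(p)+.5)/6-.5
b=[q((611,343),(340,165)),q((179,440),(290,280))]
m=[q((139,130),(340,165)),q((598,108),(290,280))]
for n,(a,c) in dict(big=b,small=m).items():
    print(n,a,c,tri(sc,a,sd,c),onz(sc,a,.092),onz(sd,c,.092))
for n,x,y,w,h in [("scene",260,175,210,200),("side",195,140,170,150)]:
    f=np.load(n+"0.npz")["frame"]
    c=cv2.resize(f[y:y+h,x:x+w],None,fx=4 if n=="side" else 3,fy=4 if n=="side" else 3,interpolation=cv2.INTER_CUBIC)
    cv2.imwrite(f"pics/{n}_lid.png",c[:,:,::-1])
E
```

```text
big [441.41666667 221.75      ] [319.41666667 352.91666667] (array([0.45911581, 0.19002661, 0.08841768]), np.float64(0.0016728215034909817)) [0.46207981 0.1899139  0.092     ] [0.45789769 0.19088069 0.092     ]
small [362.75 186.25] [389.25       297.58333333] (array([0.4097797 , 0.06329746, 0.08971244]), np.float64(0.0024014970904018755)) [0.41244982 0.06415611 0.092     ] [0.40886348 0.06354588 0.092     ]
```

View pics/scene_lid.png

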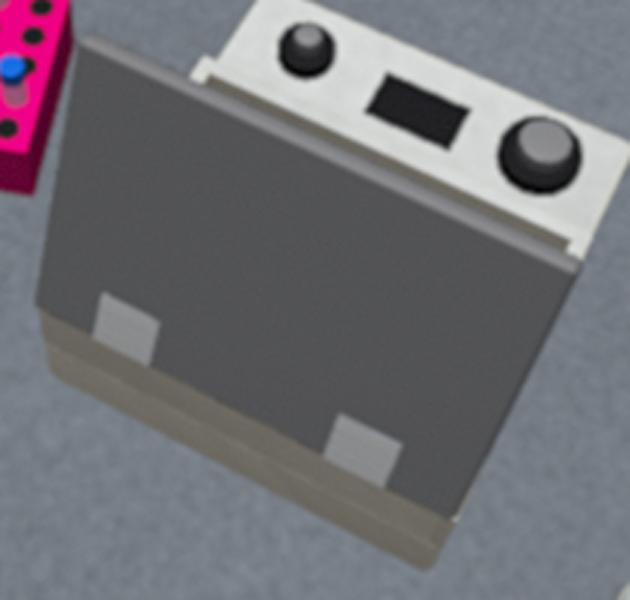

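View pics/side_lid.png

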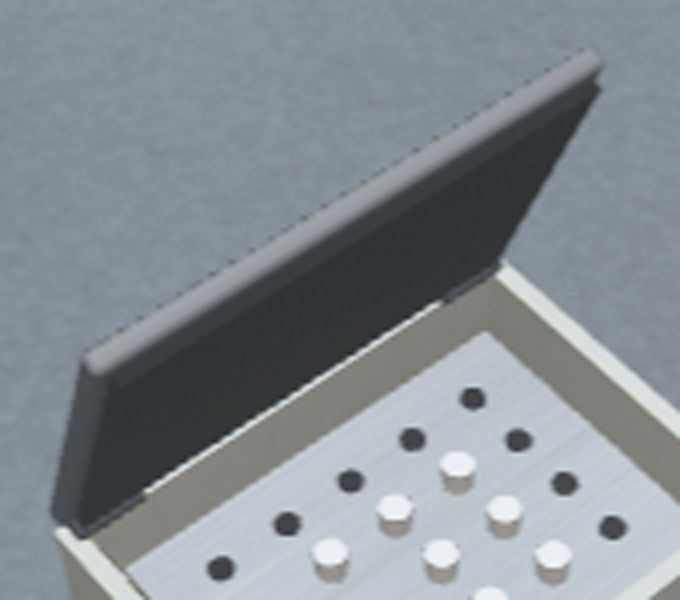

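```bash
python3 - <<'E'
import numpy as np,cv2
from h import *
sc=np.load("scene0.npz");sd=np.load("side0.npz")
big=np.array([.4598,.1904]);sm=np.array([.4106,.0638])
v=big-sm;print("dist",np.linalg.norm(v));ey=v/np.linalg.norm(v);ex=np.array([ey[1],-ey[0]])
yaw=np.arctan2(ex[1],ex[0]);O=(big+sm)/2+.086*ex
print("yaw",yaw,np.degrees(yaw),"O",O)
q=lambda p,o,k:np.array(o)+(np.array(p)+.5)/k-.5
H=np.array([*(O+.113*ex),.096])
P=[]
for n,a,c in [("+y",(578,271),(90,354)),("-y",(78,44),(592,50))]:
    X,e=tri(sc,q(a,(260,175),3),sd,q(c,(195,140),4));P.append(X)
    r=X-H;l=np.array([r[:2]@ex,r[:2]@ey,r[2]]);
    d=np.hypot(l[0],l[2]);phi=np.arctan2(l[2],-l[0])
    print(n,X,e,"local from hinge",l,"rad",d,"a",phi-np.arctan2(.015,.158))
print(np.linalg.norm(P[0]-P[1]))
# check: project heater model corners
for x,y,z in [(-.1225,.11,.07),(-.1225,-.11,.07),(.1225,.11,0.0),(.1225,-.11,0.0),(.1225,-.11,0.095)]:
    X=[*(O+x*ex+y*ey),z];print((x,y,z),proj(sc,X),proj(sd,X))
# rack etc
for n,p,z in [("botfront",(519,264),.08),("tub",(505,325),.07),("botback",(489,374),.08),("rack",(262,190),.05),("rackNEARheater",(284,174),.05),("rackcorner",(270,220),.05)]:
    X=onz(sc,p,z)[:2]-O;print(n,onz(sc,p,z),"loc",X@ex,X@ey)
E
```

```text
dist 0.13582415101888176
yaw -0.37066256054583663 -21.23740034278878 O [0.51535953 0.09594796]
+y [0.61794301 0.17026266 0.24621483] 0.0036456127570333 local from hinge [-0.04430246  0.10642694  0.15021483] rad 0.15661162965032813 a 1.1893468294433536
-y [ 0.54068436 -0.03139958  0.24336933] 0.0013330846683886587 local from hinge [-0.04326556 -0.10952556  0.14736933] rad 0.15358914874805604 a 1.1905813475644416
0.21597373788822946
(-0.1225, 0.11, 0.07) [472.25113167 221.88396073] [312.31962937 396.91023141]
(-0.1225, -0.11, 0.07) [348.96233558 167.70598469] [423.55873404 305.28606497]
(0.1225, 0.11, 0.0) [401.52345903 368.01922807] [215.15420674 304.46342558]
(0.1225, -0.11, 0.0) [275.9234222  301.46331136] [316.18467417 236.32591285]
(0.1225, -0.11, 0.095) [271.44779652 275.51253137] [316.7987666  201.14917856]
botfront [0.51266101 0.30833659 0.08      ] loc -0.07944944975559799 0.19698731137377667
tub [0.60855765 0.286874   0.07      ] loc 0.017709084270091952 0.21171923033828474
botback [0.68540978 0.25938808 0.08      ] loc 0.09929830398839908 0.2139383355631969
rack [ 0.41329732 -0.10316722  0.05      ] loc -0.023004811840481865 -0.22256308820669693
rackNEARheater [ 0.37490515 -0.07209421  0.05      ] loc -0.07004534913309683 -0.2075072330094619
rackcorner [ 0.47022021 -0.07885074  0.05      ] loc 0.021244071143038012 -0.17927864646532565
```

Button spacing comes out at 135.8 mm against 136 expected. The heater is at about (0.515, 0.096) with a yaw of -21.2°, and the lid angle is about 1.19 rad. I'll shut the fingers and go over and behind the lid with tool x along heater -x.

```bash
cat >> h.py <<'E'
from scipy.spatial.transform import Rotation as Rn
O=np.array([.5154,.0959]);YAW=np.radians(-21.24)
ex=np.array([np.cos(YAW),np.sin(YAW)]);ey=np.array([-ex[1],ex[0]])
def loc2w(x,y,z):return np.array([*(O+x*ex+y*ey),z])
def w2loc(p):d=np.asarray(p)[:2]-O;return np.array([d@ex,d@ey,p[2]])
def rel(o,target,yaw=158.76):
    R0=Rn.from_euler("xyz",o["orientation"],degrees=True);R1=Rn.from_euler("xyz",[180,0,yaw],degrees=True)
    return np.round(R0.inv().apply(np.asarray(target)-o["tool_pos"])*100,2),np.round((R0.inv()*R1).as_rotvec(),3)
E
python3 - <<'E'
from h import *
from plant import sensors
o=sensors.get_obs()
for z in (.32,):
    t=loc2w(.130,0,z);print(t,rel(o,t))
E
```

```text
[0.63656924 0.0488042  0.32      ] (array([-61.98,  52.17,  -9.36]), array([ 0.001, -0.001,  0.689]))
```

{"name": "move_arm", "arguments": {"commands": [[0,-2,1.7,-4,0,0,0.04],[0,-6,5,-8,0,0,0.08],[0,-10,8.5,-9.4,0,0,0.13],[0,-14.5,12.2,-9.4,0,0,0.18],[0,-19,16,-9.4,0,0,0.22],[0,-23,19.3,-9.4,0,0,0.26],[0,-27,22.7,-9.4,0,0,0.3],[0,-31,26,-9.4,0,0,0.35]]}}

```text
clock: 1.15
tool_pos: [0.4249, -0.2952, 0.3206]
orientation: [180.0, 0.0, 178.1]
force: [1.2, -0.5, 0.7]
opening: 0.0133
```

```bash
python3 - <<'E'
from h import *
from plant import sensors
o=sensors.get_obs();print(o["tool_pos"],o["orientation"],o["force"],o["joint_pos"])
t=loc2w(.130,0,.32);print(rel(o,t))
E
```

```text
[ 0.42492227 -0.29524445  0.32057184] [1.79995172e+02 7.55632187e-03 1.78132623e+02] [ 1.15257675 -0.45930585  0.68216259] [-1.30395345e+01  2.67734296e+00 -9.91993516e+00 -6.35394720e-03
 -7.73962443e+01 -7.88264560e+01]
(array([-20.03,  35.08,   0.06]), array([0.   , 0.   , 0.338]))
```

{"name": "move_arm", "arguments": {"commands": [[0,-3,5,0,0,0,0.05],[0,-6,10,0,0,0,0.1],[0,-9,15,0,0,0,0.15],[0,-12,20,0,0,0,0.2],[0,-15,25,0,0,0,0.25],[0,-18,30,0,0,0,0.3],[0,-20,35.1,0,0,0,0.338],[0,-20,35.1,0,0,0,0.338]]}}

```text
clock: 2.15
tool_pos: [0.6361, 0.051, 0.3187]
orientation: [-179.9, -0.1, 159.0]
force: [0.2, -0.4, -0.6]
opening: 0.0005
```

```bash
python3 - <<'E'
from h import *
from plant import sensors,cams
o=sensors.get_obs();print(o["tool_pos"],o["orientation"],o["force"],o["joint_pos"],o["opening"])
print(w2loc(o["tool_pos"]),rel(o,loc2w(.130,0,.23)))
for n in ["scene","side"]:
    s=cams.snapshot(n);cv2.imwrite(f"pics/{n}1.png",s["frame"][:,:,::-1])
    print(proj(s,o["tool_pos"]))
E
```

```text
[0.63608316 0.05100025 0.31871021] [-1.79930826e+02 -1.17957855e-01  1.59010469e+02] [ 0.19510735 -0.38826545 -0.57006943] [ 2.20572154e+01  1.47906835e+01  4.39987388e+00 -3.04518399e-02
 -7.97426129e+01 -1.33041218e+02] 0.00045560530481690006
[0.12875136 0.00187077 0.31871021] (array([-0.14, -0.18,  8.87]), array([-0.001, -0.002,  0.004]))
[347.0585016  231.76902192]
[249.26262009 123.56230048]
```

View pics/side1.png

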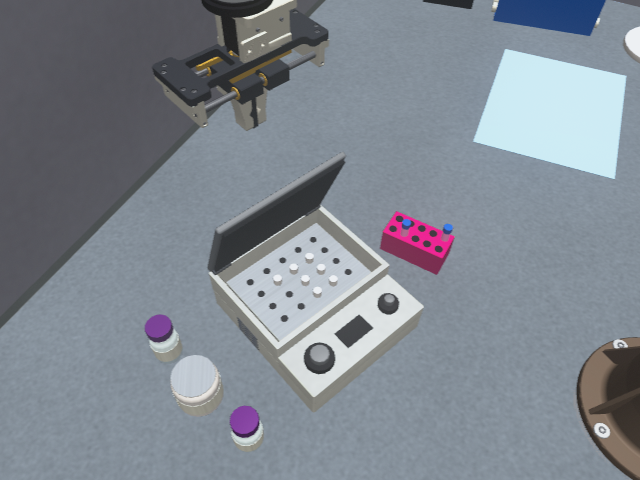

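View pics/scene1.png

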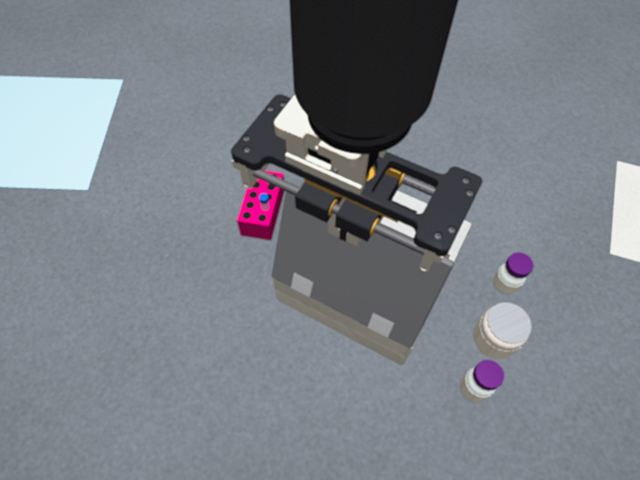

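The side view shows the shut fingertips at (249,127), behind and above the lid, in line with the projected TCP. Next I'll descend behind the lid.

{"name": "move_arm", "arguments": {"commands": [[0,0,-0.2,1.5,0,0,0],[0,0,-0.2,3,0,0,0],[0,0,-0.2,4.5,0,0,0],[0,0,-0.2,6,0,0,0],[0,0,-0.2,7.5,0,0,0],[0,0,-0.2,8.8,0,0,0],[0,0,-0.2,8.8,0,0,0],[0,0,-0.2,8.8,0,0,0]]}}

```text
clock: 3.25
tool_pos: [0.6349, 0.0459, 0.233]
orientation: [180.0, 0.0, 158.9]
force: [-0.5, -0.0, -0.1]
opening: 0.0005
```

```bash
python3 - <<'E'
from h import *
from plant import sensors,cams
o=sensors.get_obs();print(o["tool_pos"],o["orientation"],o["force"],o["opening"])
l=w2loc(o["tool_pos"]);print(l)
for a in np.r_[1.25:-.06:-.075]:
    px=.113-.135*np.cos(a)+.015*np.sin(a)+.010;pz=.096+.135*np.sin(a)+.015*np.cos(a)
    print(round(a,3),np.round([px,pz],4),"tool cm x,z",np.round([-(px-l[0])*100,-(pz-l[2])*100],2))
s=cams.snapshot("side");cv2.imwrite(f"pics/side2.png",s["frame"][:,:,::-1])
E
```

```text
[0.63491341 0.04589121 0.23301836] [1.79988331e+02 3.83209494e-02 1.58859369e+02] [-0.51494735 -0.03897285 -0.05221782] 0.0004681590250552919
[ 0.12951195 -0.00331498  0.23301836]
1.25 [0.0947 0.2288] tool cm x,z [3.48 0.42]
1.175 [0.0848 0.2263] tool cm x,z [4.47 0.67]
1.1 [0.0751 0.2231] tool cm x,z [5.44 0.99]
1.025 [0.0657 0.2192] tool cm x,z [6.38 1.38]
0.95 [0.0567 0.2145] tool cm x,z [7.28 1.85]
0.875 [0.048  0.2092] tool cm x,z [8.15 2.38]
0.8 [0.0397 0.2033] tool cm x,z [8.98 2.97]
0.725 [0.0319 0.1968] tool cm x,z [9.76 3.63]
0.65 [0.0246 0.1896] tool cm x,z [10.49  4.34]
0.575 [0.0179 0.182 ] tool cm x,z [11.16  5.1 ]
0.5 [0.0117 0.1739] tool cm x,z [11.78  5.91]
0.425 [0.0062 0.1653] tool cm x,z [12.33  6.77]
0.35 [0.0013 0.1564] tool cm x,z [12.82  7.66]
0.275 [-0.0029  0.1471] tool cm x,z [13.24  8.59]
0.2 [-0.0063  0.1375] tool cm x,z [13.58  9.55]
0.125 [-0.0091  0.1277] tool cm x,z [13.86 10.53]
0.05 [-0.0111  0.1177] tool cm x,z [14.06 11.53]
-0.025 [-0.0123  0.1076] tool cm x,z [14.18 12.54]
```

View pics/side2.png

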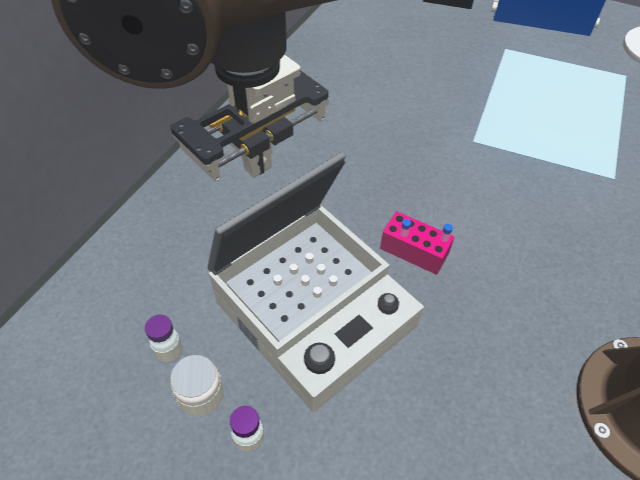

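The side view shows the tips at (258,172), behind the lid's outer face and clear of it. Now I'll push along the arc.

{"name": "move_arm", "arguments": {"commands": [[0,1.5,0.3,0.2,0,0,0],[0,3,0.3,0.4,0,0,0],[0,4,0.3,0.6,0,0,0],[0,4.7,0.3,0.8,0,0,0],[0,5.4,0.3,1.0,0,0,0],[0,6.4,0.3,1.4,0,0,0],[0,7.3,0.3,1.9,0,0,0],[0,7.3,0.3,1.9,0,0,0]]}}

```text
clock: 4.3
tool_pos: [0.5665, 0.0752, 0.2131]
orientation: [-180.0, -0.1, 158.9]
force: [-1.0, 0.1, -0.1]
opening: 0.0002
```

```bash
python3 - <<'E'
from h import *
from plant import sensors,cams
o=sensors.get_obs();print(o["tool_pos"],o["orientation"],o["force"],o["opening"])
l=w2loc(o["tool_pos"]);print(l)
for a in np.r_[.95:-.06:-.075]:
    px=.113-.135*np.cos(a)+.015*np.sin(a)+.010;pz=.096+.135*np.sin(a)+.015*np.cos(a)
    print(round(a,3),"tool cm x,z",np.round([-(px-l[0])*100,-(pz-l[2])*100],2))
s=cams.snapshot("side");cv2.imwrite(f"pics/side3.png",s["frame"][:,:,::-1])
E
```

```text
[0.56648027 0.07522754 0.21307264] [-1.79981148e+02 -6.51270952e-02  1.58872207e+02] [-0.99674801  0.05997559 -0.09975749] 0.00017006273610345506
[ 0.05509957 -0.00076308  0.21307264]
0.95 tool cm x,z [-0.16 -0.15]
0.875 tool cm x,z [0.71 0.38]
0.8 tool cm x,z [1.54 0.98]
0.725 tool cm x,z [2.32 1.63]
0.65 tool cm x,z [3.05 2.34]
0.575 tool cm x,z [3.72 3.11]
0.5 tool cm x,z [4.34 3.92]
0.425 tool cm x,z [4.89 4.77]
0.35 tool cm x,z [5.38 5.67]
0.275 tool cm x,z [5.8 6.6]
0.2 tool cm x,z [6.14 7.56]
0.125 tool cm x,z [6.42 8.54]
0.05 tool cm x,z [6.62 9.53]
-0.025 tool cm x,z [ 6.74 10.55]
```

View pics/side3.png

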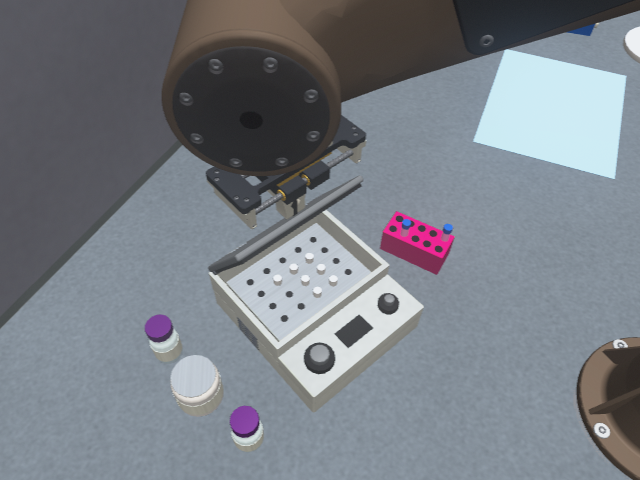

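The lid has swung down to roughly 0.95, its edge now from (240,262) to (362,180), with the tips on its outside. I'll keep following the arc.

{"name": "move_arm", "arguments": {"commands": [[0,0.8,0,0.4,0,0,0],[0,1.6,0,1.0,0,0,0],[0,2.3,0,1.6,0,0,0],[0,3.0,0,2.3,0,0,0],[0,3.7,0,3.1,0,0,0],[0,4.3,0,3.9,0,0,0],[0,4.9,0,4.8,0,0,0],[0,5.4,0,5.7,0,0,0]]}}

```text
clock: 5.35
tool_pos: [0.5167, 0.0946, 0.1558]
orientation: [-180.0, -0.0, 158.8]
force: [-0.1, 0.7, 2.6]
opening: 0.0005
```

```bash
python3 - <<'E'
from h import *
from plant import sensors,cams
o=sensors.get_obs();print(o["tool_pos"],o["orientation"],o["force"],o["opening"])
l=w2loc(o["tool_pos"]);print(l)
for a in np.r_[.35:-.06:-.05]:
    px=.113-.135*np.cos(a)+.015*np.sin(a)+.010;pz=.096+.135*np.sin(a)+.015*np.cos(a)
    print(round(a,3),"tool cm x,z",np.round([-(px-l[0])*100,-(pz-l[2])*100],2))
s=cams.snapshot("side");cv2.imwrite(f"pics/side4.png",s["frame"][:,:,::-1])
E
```

```text
[0.5166736  0.09455093 0.15584083] [-1.79991977e+02 -1.68723389e-02  1.58845302e+02] [-0.06961128  0.7458097   2.55446887] 0.0005043281653927013
[ 0.00167582 -0.00079604  0.15584083]
0.35 tool cm x,z [ 0.03 -0.05]
0.3 tool cm x,z [0.32 0.56]
0.25 tool cm x,z [0.58 1.19]
0.2 tool cm x,z [0.8  1.83]
0.15 tool cm x,z [0.99 2.48]
0.1 tool cm x,z [1.15 3.14]
0.05 tool cm x,z [1.28 3.81]
0.0 tool cm x,z [1.37 4.48]
-0.05 tool cm x,z [1.43 5.16]
```

View pics/side4.png

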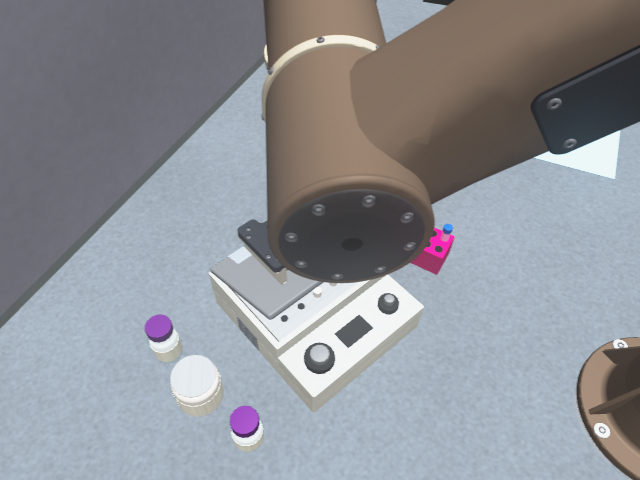

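The lid is nearly down (about 0.35), with 2.6 N at the tip and the outer face visible around (270,280). I'll finish shutting it, with a slight overshoot.

{"name": "move_arm", "arguments": {"commands": [[0,0.4,0,0.7,0,0,0],[0,0.7,0,1.5,0,0,0],[0,0.9,0,2.2,0,0,0],[0,1.1,0,2.9,0,0,0],[0,1.2,0,3.5,0,0,0],[0,1.3,0,4.0,0,0,0],[0,1.35,0,4.4,0,0,0],[0,1.35,0,4.5,0,0,0]]}}

```text
clock: 6.4
tool_pos: [0.5044, 0.0993, 0.1113]
orientation: [-180.0, -0.0, 158.8]
force: [-2.6, 0.5, 4.4]
opening: 0.0007
```

```bash
python3 - <<'E'
from h import *
from plant import sensors,cams
o=sensors.get_obs();print(w2loc(o["tool_pos"]),o["orientation"],o["force"],o["opening"])
E
```

```text
[-0.01143018 -0.00082542  0.11127625] [-1.79980326e+02 -1.96073089e-02  1.58846375e+02] [-2.61957339  0.49922208  4.42502076] 0.0006562846316074831
```

Press on gently until the force shows the stop.

{"name": "move_arm", "arguments": {"commands": [[0,0,0,0.1,0,0,0],[0,0,0,0.1,0,0,0],[0,0,0,0.2,0,0,0],[0,0,0,0.2,0,0,0],[0,0,0,0.3,0,0,0],[0,0,0,0.3,0,0,0],[0,0,0,0.3,0,0,0],[0,0,0,0.3,0,0,0]]}}

```text
clock: 7.4
tool_pos: [0.5046, 0.0993, 0.111]
orientation: [180.0, 0.1, 158.9]
force: [-11.5, 1.0, 25.0]
opening: 0.0005
```

It holds 25 N at z = 0.111, which is the stop. Next I'll lift off and move to above the large button.

{"name": "move_arm", "arguments": {"commands": [[0,0,0,-2,0,0,0],[0,0,0,-5,0,0,0],[0,0,0,-8,0,0,0],[0,-1,1,-10,0,0,0],[0,-1,1,-10,0,0,0],[0,3,4,-10,0,0,0],[0,7.5,6.9,-10,0,0,0],[0,7.5,6.9,-10,0,0,0]]}}

```text
clock: 8.4
tool_pos: [0.4576, 0.1925, 0.2079]
orientation: [-180.0, -0.0, 159.1]
force: [0.6, -0.9, -0.9]
opening: 0.0006
```

```bash
python3 - <<'E'
from h import *
from plant import sensors,cams
o=sensors.get_obs();print(w2loc(o["tool_pos"]),o["tool_pos"],o["orientation"],o["force"],o["opening"])
print(rel(o,loc2w(-.086,.068,.092)))
for n in ["scene","side","wrist"]:
    s=cams.snapshot(n);cv2.imwrite(f"pics/{n}5.png",s["frame"][:,:,::-1]);np.savez(n+"5.npz",**s)
    print(n,proj(s,[.4598,.1904,.092]),[proj(s,loc2w(x,y,.111)).round(1) for x in(-.045,.113) for y in (-.109,.109)])
E
```

```text
[-0.08887915  0.06909841  0.20788259] [0.45759097 0.19250336 0.20788259] [-1.79984094e+02 -4.50141789e-02  1.59050787e+02] [ 0.58077953 -0.85144465 -0.94628575] 0.0005536961152298259
(array([-0.3 , -0.11, 11.59]), array([-0.   , -0.001,  0.005]))
scene [441.76179763 220.53847092] [array([328. , 186.3]), array([460.2, 246.3]), array([274.7, 265.6]), array([416.3, 338. ])]
side [318.35138545 352.03362865] [array([389.3, 257.7]), array([275.6, 342.6]), array([320.2, 198.2]), array([209.4, 269.2])]
wrist [319.13542449 233.33355277] [array([ 55.6, 298.5]), array([380.1, 299.7]), array([ 88.2, 489.9]), array([371.7, 491.1])]
```

View pics/scene5.png

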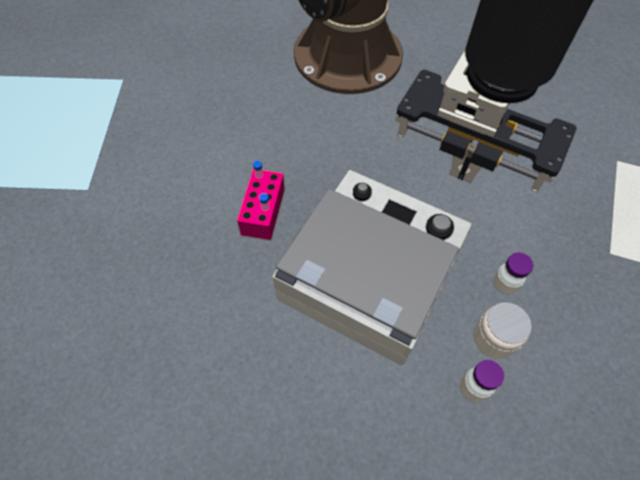

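View pics/side5.png

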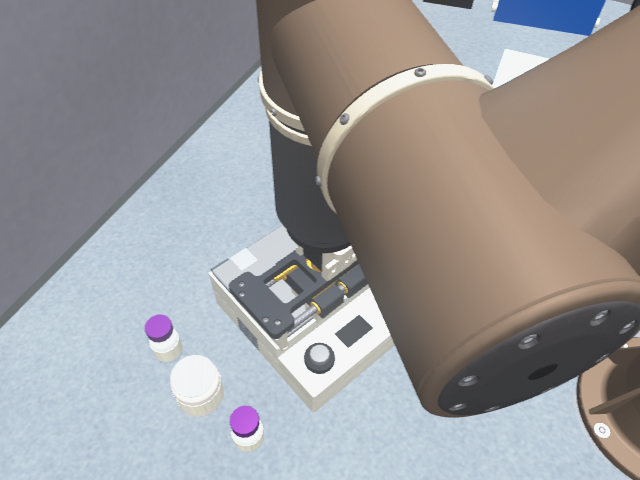

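View pics/wrist5.png

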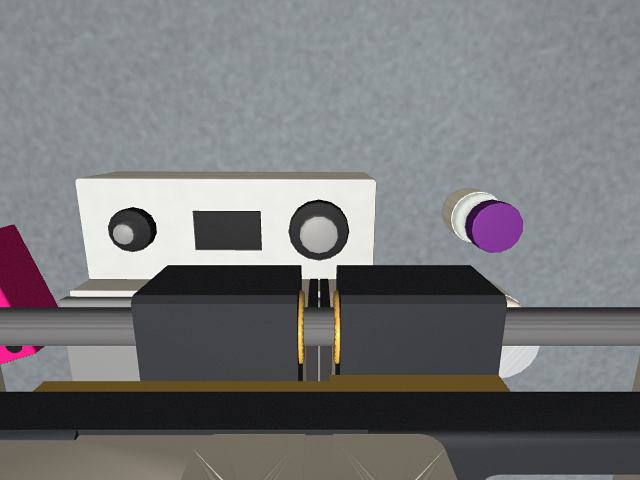

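The scene view shows the lid lying flat, with its corners near the predicted shut positions. The wrist view puts the large button at (319,235) against a predicted (319,233). Lowering to 1 cm above it.

{"name": "move_arm", "arguments": {"commands": [[0,-0.2,-0.1,2,0,0,0],[0,-0.3,-0.1,4,0,0,0],[0,-0.3,-0.1,6,0,0,0],[0,-0.3,-0.1,8,0,0,0],[0,-0.3,-0.1,9.5,0,0,0],[0,-0.3,-0.1,10.5,0,0,0],[0,-0.3,-0.1,10.5,0,0,0],[0,-0.3,-0.1,10.5,0,0,0]]}}

```text
clock: 9.55
tool_pos: [0.4624, 0.1889, 0.1041]
orientation: [180.0, 0.0, 158.9]
force: [0.0, -0.3, 0.2]
opening: 0.0003
```

```bash
python3 - <<'E'
from h import *
from plant import sensors,cams
o=sensors.get_obs();print(w2loc(o["tool_pos"]),o["tool_pos"],o["orientation"],o["force"],o["opening"])
print(rel(o,loc2w(-.086,.068,.086)))
s=cams.snapshot("scene");f=s["frame"]
a=cv2.resize(f[150:350,260:480],None,fx=3,fy=3,interpolation=cv2.INTER_CUBIC)
for p in [proj(s,loc2w(x,y,.111)) for x in(-.045,.113) for y in (-.109,.109)]:
    cv2.circle(a,tuple(int(v) for v in (p-[260,150])*3+1),3,(255,0,0),1)
cv2.imwrite("pics/scene6.png",a[:,:,::-1])
E
```

```text
[-0.08307571  0.06751377  0.10408172] [0.4624261  0.18892392 0.10408172] [1.79962954e+02 2.97704281e-02 1.58851953e+02] [ 0.01000807 -0.29889953  0.1578224 ] 0.00025685182104469864
(array([0.29, 0.05, 1.81]), array([0.001, 0.001, 0.002]))
```

View pics/scene6.png

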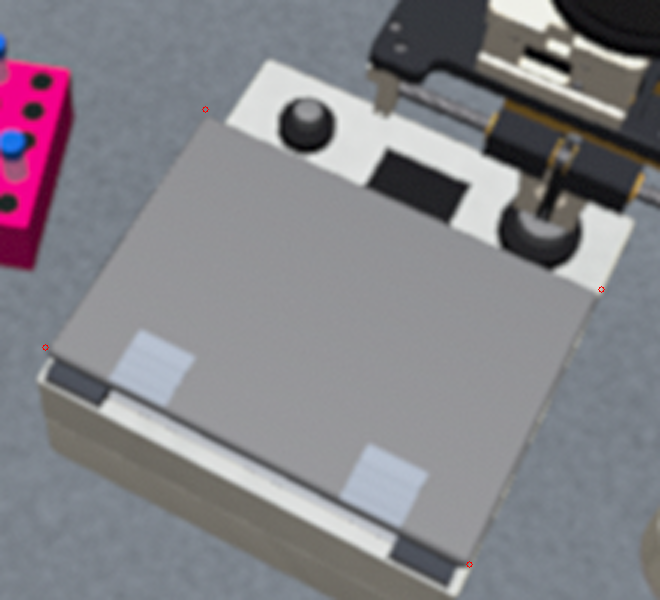

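Lid is flat: its corners are within 2–4 px of the shut prediction, and any offset is downwards, not raised. Pressing now.

{"name": "move_arm", "arguments": {"commands": [[0,0.2,0,0.4,0,0,0],[0,0.2,0,0.8,0,0,0],[0,0.2,0,1.1,0,0,0],[0,0.2,0,1.4,0,0,0],[0,0.2,0,1.7,0,0,0],[0,0.2,0,1.9,0,0,0],[0,0.2,0,2.0,0,0,0],[0,0.2,0,2.0,0,0,0]]}}

```text
clock: 10.6
tool_pos: [0.4603, 0.1895, 0.0858]
orientation: [180.0, 0.0, 158.9]
force: [-11.8, -2.5, 29.8]
opening: 0.0005
```

It is bottomed out: 30 N at z = 0.0858, with 0.086 expected. Release and retreat.

{"name": "move_arm", "arguments": {"commands": [[0,0,0,-0.5,0,0,0],[0,0,0,-1.5,0,0,0],[0,0,0,-4,0,0,0],[0,0,0,-8,0,0,0],[0,0,0,-12,0,0,0],[0,0,0,-16,0,0,0],[0,0,0,-16,0,0,0],[0,0,0,-16,0,0,0]]}}

```text
clock: 11.6
tool_pos: [0.4598, 0.1893, 0.2431]
orientation: [-180.0, -0.0, 158.8]
force: [-0.5, 0.1, 0.2]
opening: 0.0006
```

```bash
python3 - <<'E'
from h import *
from plant import sensors,cams
o=sensors.get_obs();print(o["tool_pos"],o["force"])
fs=[]
s=cams.snapshot("scene");f=s["frame"]
g=np.load("scene5.npz")["frame"]
a=np.hstack([cv2.resize(i[150:350,230:550],None,fx=1.25,fy=1.25) for i in(g,f)])
w=cams.snapshot("wrist")["frame"]
cv2.imwrite("pics/scene7.png",a[:,:,::-1]);cv2.imwrite("pics/wrist7.png",w[:,:,::-1])
z0,z=[cv2.resize(i[165:255,340:460],None,fx=3,fy=3,interpolation=cv2.INTER_CUBIC) for i in(np.load("scene0.npz")["frame"],f)]
cv2.imwrite("pics/cmp7.png",np.hstack([z0,z])[:,:,::-1])
E
```

```text
[0.45978814 0.18926411 0.24314209] [-0.46882904  0.07699014  0.17416666]
```

View pics/scene7.png

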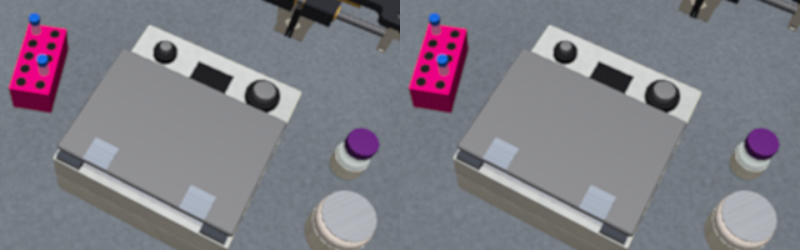

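View pics/cmp7.png

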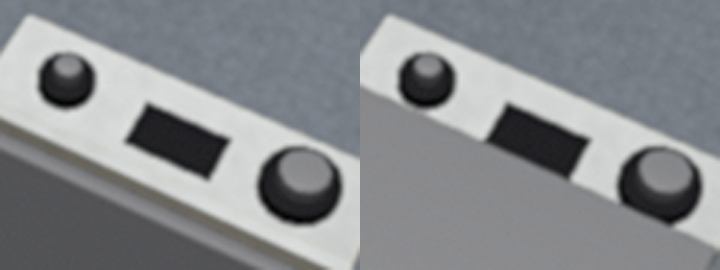

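View pics/wrist7.png

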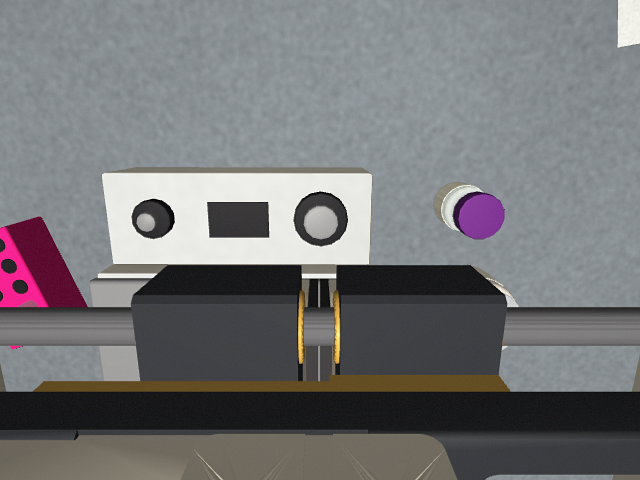

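The button is back up, with its cap in the same pixels as at the start. The lid is flat, the neighbouring objects have not moved, and the robot is clear of everything.

```bash
python3 -c "
from plant import job
print(job.close_job())"
```

```text
the job is handed in; nothing more can be done
None
```

The lid is shut and the larger button was pressed fully and released. I handed the job in at about 12 s with the robot clear of everything.

- **Lid:** I pushed it down from about 1.19 rad with the closed fingertips on its outer face only. At the end it held 25 N with the tip at z = 0.111 m, the height given for the shut lid.
- **Button:** the larger button bottomed out at z = 0.0858 m (0.086 expected) under 30 N. In the last picture its cap is back where it started. The small button was not touched.
- **Surroundings:** the rack, the tub and the jar in the last scene crop had not moved. The second jar lay outside that crop, so I did not recheck it at the end.
- **Disagreements:** the two cameras placed the buttons about 4 mm apart. The shut lid's front corners were 2–4 px off prediction, in the direction of lower rather than raised. I put both down to calibration.

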